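# Hold a set-screw collar on the flat of a mixer shaft

## Task

Feel with the fingers for the flats on the mixer drive's upright shaft and turn it until a flat faces the pointer on the housing. Then take the collar with the set screw (not the plain ring), lower it over the shaft without forcing it, its screw facing the pointer, and finish while still holding it in the gripper about halfway up the shaft, level, clear of the shoulder below and with the shaft's end showing above, so that a colleague can tighten the screw. Leave the other loose things where they are.

Things in the scene. Friction and masses are not known exactly. Their poses are not given: they have to be found in the camera images.
- drive: Mixer drive fixed on the bench: white box 180 mm (x, -105 to +75) by 130 mm (y) by 70 mm high, panel on its -x face, dark triangular pointer 3 mm high on top. Origin on the bench under the shaft's vertical axis, z up, +x towards the pointer. A round steel shoulder, 34 mm across, reaches 80 mm above the bench and out of it stands the upright steel shaft.
- shaft_foot (a point): On the shaft's axis at the shoulder's top, 80 mm above the bench; axes as drive. The shaft is 24 mm round with two equal parallel flats, one on each side, over its whole height, 14 mm across the flats. It turns either way without limit, friction about 0.2 N m, and stays where left. Its angle is not reported; at the start neither flat is within 45 degrees of the pointer.
- shaft_end (a point): On the shaft's axis at its upper end, 126 mm above the bench (46 mm above the shoulder); the last 3 mm step in by 2 mm all round as a lead-in. Pinching the shaft tells its angle: the pads stand 14 mm apart when square on the two flats and more, up to 24 mm, otherwise; a pinch off square need not turn the shaft.
- pointer_tip (a point): Sharp end of the pointer, 28 mm from the shaft's axis towards the drive's +x, 73 mm above the bench.
- collar: Loose steel collar, 40 mm outside, 26.6 mm bore, 20 mm high, 0.08 to 0.17 kg, flat on the bench. Origin at the centre of its underside, z up, +x towards its set screw, whose head stands out. The screw's tip (5 mm wide, 8 mm high) reaches into the bore to 8.2 mm from the axis, so the collar goes down the shaft only with the screw over a flat (within about 15 degrees).
- screw_head (a point): Outer end of the collar's screw head (11 mm across, 10 mm long), 30 mm from the collar's axis along its +x, 10 mm above its underside.
- spacer: Loose plain steel ring without a screw, 40 mm outside, 12 mm high, flat on the bench: not to be moved. Origin at the centre of its underside.
- bottle: Loose white reagent bottle with blue cap, 48 mm across, 95 mm high, standing; leave it alone. Origin at the centre of its underside.
- jar: Loose white jar, 56 mm across, 70 mm high, standing; leave it alone. Origin at the centre of its underside.
- tube_rack: Teal tube rack fixed to the bench, 110 mm (x) by 200 mm (y) by 52 mm high. Origin at the centre of its underside.
Things that resemble listed ones, but are neither listed nor needed, are in the scene too. Of the things that look like the drive, the smallest one is meant. What is shaped like the collar but pink is not meant.

How it is judged:
By the outcome, as a careful person would: the job done as asked, in the order asked, and still so for the second after the job is handed in, while the arm keeps its last pose, push and grip.
It also fails if it takes over 72 s, if anything falls off the work surface, if the arm or the gripper's body presses on something with over 40 N, if the wrist force passes 120 N, or if a joint passes its speed limit or range.

## Robot

A 7-joint arm with a two-finger parallel gripper is mounted at the origin on the work surface. World frame = base frame: x ahead of the robot, y to its left, z up, the work surface at z = 0. Lengths are in m, angles in rad, forces in N, time in s.
With the tool pointing down it reaches from about 0.425 to 0.925 m from the base axis. Payload 6.8 kg.
Tool frame: the origin (TCP) lies at the very end of the fingers, on their centre line; the grasp point (between the pads) lies 19 mm behind it; z points along the fingers, y is the line along which they close (so a half turn about z gives the same grasp; the last joint's range is limited). The gripper opens to 85 mm and grips with 20 to 120 N. Pads are 22 mm wide; open, the fingers measure 114 mm over their backs; the gripper's body (76 mm by 85 mm) begins 54 mm behind the grasp point. The pads swing forward as they close: fully open they stand 13 mm farther back than shut.
Start: joints at [1.106, 0.477, 0.022, 1.555, -0.011, 1.109, -0.083], TCP at [0.236, -0.633, 0.231] pointing down, gripper open.
Joint ranges: [-2.96, 2.96], [-0.34, 2.1], [-1.41, 1.46], [0.24, 2.44], [-1.37, 4.51], [0.17, 1.92], [-2.96, 2.96]. Speed limits (rad/s): [2.39, 2.39, 3.14, 3.14, 3.14, 3.14, 3.14].

## Interface

Orientations are given as a unit quaternion [w, x, y, z].
In Python, from station import bot gives the robot as it stands. The module is installed in compiled form; this text tells all that it offers.
- The arm moves only by the shell command python3 -m jog 'ROWS' [OPENING] [FORCE]. ROWS is JSON, a list of rows, each a list of 4 numbers: the shift along the tool's x, y, z in cm, then the turn about the tool's z in rad. In form: [[x, y, z, spin], ...]. A call has 1 to 20 rows; each row is the pose to reach, as a shift and turn from the pose commanded when the call began, along the tool's axes at that moment; what a row does not reach only later rows make up. A row lasts 1/12 s, in which the tool goes at most 41.7 mm and 7.16 degrees, less where a joint would pass 70% of its speed; a pose out of reach is approached as far as the arm can. A call with a gripper value outside its range is refused whole. OPENING is the closure, from -1 (fully open) to 1 (shut), set as the call begins (- or left out, the last holds). The fingers move at their own pace and stop on an object; FORCE is the grip in N (left out, the last holds). Time passes only in rows, so rows that repeat a pose let the fingers close. It gives the time, the measured TCP pose, the force, the opening and the grip force at its end, in the units of the state.
- bot.get_obs(): the state, without advancing time (a new reading comes with each control period).
- bot.read_camera(name): name is "scene" or "top" or "wrist"; returns a dict with "pixels" (480x640x3 uint8, red, green, blue), "depth" (480x640 float32, m along the optical axis (not along the pixel's ray), 0 where there is no reading), "fovy" (degrees; the focal length in pixels is half the picture's height over the tangent of half this angle, whatever the lens; pixels are square), "cx", "cy" (the principal point, pixels), "distortion" ([k1, k2, p1, p2, k3] as OpenCV has them; the pictures are not rectified), "pose" (4x4, takes a point from camera to world coordinates). Camera axes: x right, y down, z forward; pixel columns grow to the right and rows downward; lengths in m; the calibration is good to about 2 mm. A picture is of the moment at which its call begins.
- bot.hand_in(): hands the job in; it is judged then, once.
The state is a dict: "t": time; "q": joint angles; "joint_vel": joint speeds; "joint_torque": joint torques, N m; "eef_pos": TCP position; "tool_rot": TCP orientation; "contact_force": force on the tool from outside, world axes, zero at the start; "torque": the same for the moment, N m; "gripper_width": opening from 0.0 (shut) to 1.0 (fully open); "grasp_force": force on a finger pad.
Only numpy, scipy, OpenCV 4.12 (cv2) and the standard library are available. Lean on these libraries where they do the work, as an engineer would, in place of code of your own. Each camera call takes 0.05 s, during which the arm holds its last target. There are 200 camera calls.

## Working session

There is one attempt and no reset: what is moved stays moved. The work goes in short steps, Python scripts to look and compute and a shell command to move; the robot and the scene stay as the last step left them, time stands still between calls to the robot, and variables do not carry over. Pictures are saved under pics/ and viewed, at most 10 in all, crops included, and the job is handed in when it is done.

```bash
mkdir -p pics; cat > h.py <<'E'
import numpy as np, cv2, pickle
from station import bot
def cam(n):
    c=bot.read_camera(n); pickle.dump(c,open(f'{n}.pkl','wb'))
    cv2.imwrite(f'pics/{n}_{int(bot.get_obs()["t"]*100)}.png',c['pixels'][:,:,::-1]); return c
def load(n): return pickle.load(open(f'{n}.pkl','rb'))
def K(c):
    f=c['pixels'].shape[0]/2/np.tan(np.radians(c['fovy'])/2)
    return np.array([[f,0,c['cx']],[0,f,c['cy']],[0,0,1]])
def rays(c,uv):
    p=cv2.undistortPoints(np.array(uv,float).reshape(-1,1,2),K(c),np.array(c['distortion'],float)).reshape(-1,2)
    d=np.c_[p,np.ones(len(p))]; return c['pose'][:3,3],d@c['pose'][:3,:3].T
def plane(c,uv,z):
    o,d=rays(c,uv); return o+d*((z-o[2])/d[:,2])[:,None]
def deproj(c,uv):
    o,d=rays(c,uv); uv=np.array(uv).reshape(-1,2).astype(int); return o+d*c['depth'][uv[:,1],uv[:,0]][:,None]
E
python3 - <<'E'
from h import *
for n in('scene','top','wrist'):
    c=cam(n); print(n,c['fovy'],c['cx'],c['cy'],c['distortion'],np.round(c['pose'],3).tolist())
print(bot.get_obs())
E
ls pics
```

```text
scene 56.45454195591874 313.4531142087733 238.71094023269555 [-0.10393731  0.          0.          0.          0.        ] [[0.724, 0.514, -0.46, 1.06], [0.689, -0.546, 0.476, -0.479], [-0.006, -0.662, -0.75, 0.982], [0.0, 0.0, 0.0, 1.0]]
top 46.09226179235478 320.0127548647975 239.70706077895775 [-0.00457017  0.          0.          0.          0.        ] [[-0.0, -0.984, 0.177, 0.266], [-1.0, 0.003, 0.014, 0.073], [-0.014, -0.177, -0.984, 1.429], [0.0, 0.0, 0.0, 1.0]]
wrist 69.52131284373172 319.2852809656187 239.0703396180028 [-0.01653739  0.          0.          0.          0.        ] [[0.35, -0.9, -0.26, 0.302], [-0.937, -0.337, -0.096, -0.61], [-0.001, 0.277, -0.961, 0.374], [0.0, 0.0, 0.0, 1.0]]
{'t': 0.15, 'q': array([ 1.10589459,  0.47762392,  0.02234253,  1.55620271, -0.01151372,
        1.10930599, -0.08312108]), 'joint_vel': array([ 0.00116718, -0.00021092,  0.00071845, -0.00376136,  0.0005806 ,
        0.00095534,  0.00042703]), 'joint_torque': array([ 2.29882688e-03, -5.96928692e+01,  1.61014471e+00, -2.81493312e+01,
        1.26135568e-02,  6.52566960e-03,  3.99167632e-06]), 'eef_pos': array([ 0.23560655, -0.63206373,  0.23054893]), 'tool_rot': array([-6.86076577e-04,  9.84128971e-01,  1.77453289e-01, -1.66831732e-04]), 'contact_force': array([-0.05884454,  0.61920128,  0.23027916]), 'torque': array([-0.01116709, -0.00634039,  0.06872073]), 'grasp_force': 0.0, 'gripper_width': 0.9974092848943905}
scene_5.png
top_10.png
wrist_15.png
```

View pics/top_10.png

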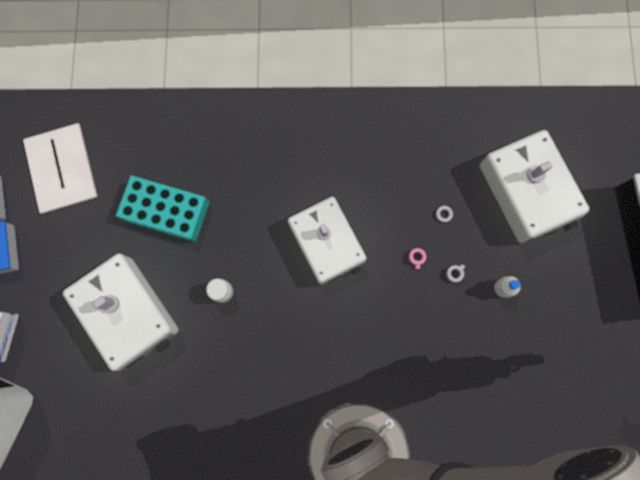

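View pics/scene_5.png

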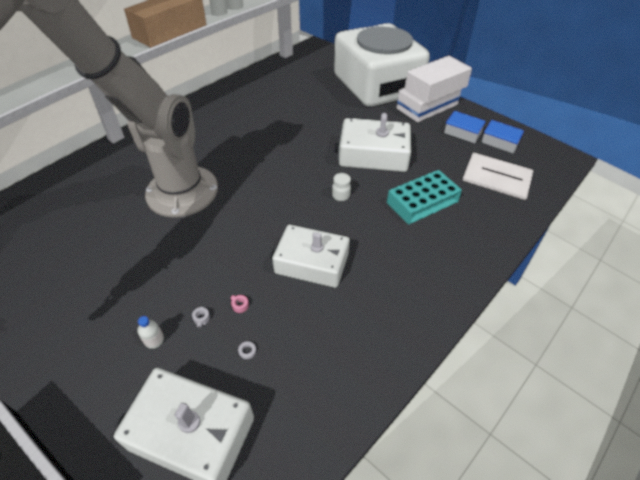

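The top view shows three drives at (120,310), (327,240) and (535,185). The smallest is the middle one, at (327,240). The ring-shaped things are a grey ring with a screw at (456,273), which is the collar; a pink one at (418,258), which is not meant; and a plain ring at (444,213), which is the spacer. Next I'll measure sizes and enlarge a crop to confirm.

```bash
python3 - <<'E'
from h import *
c=load('top'); im=c['pixels'].astype(int); D=c['depth']
hsv=cv2.cvtColor(c['pixels'],cv2.COLOR_RGB2HSV)
H,W=D.shape
uv=np.stack(np.meshgrid(np.arange(W),np.arange(H)),-1).reshape(-1,2)
P=deproj(c,uv).reshape(H,W,3); P[D==0]=np.nan
np.save('P.npy',P)
# drives: top face by depth
for (u,v) in((120,310),(327,240),(535,185)):
    m=((P[...,2]>.05)&(hsv[...,2]>110)).astype(np.uint8)
    n,l,s,ce=cv2.connectedComponentsWithStats(m)
    k=l[v,u]; cs,_=cv2.findContours((l==k).astype(np.uint8),0,2)
    zz=np.nanmedian(P[l==k][:,2])
    q=plane(c,max(cs,key=cv2.contourArea).reshape(-1,2),zz)[:,:2]
    r=cv2.minAreaRect(q.astype(np.float32)*1000); print((u,v),'z',zz,r)
print('rings')
m=((hsv[...,2]>90)).astype(np.uint8)
n,l,s,ce=cv2.connectedComponentsWithStats(m)
for i in range(1,n):
    if 380<ce[i][0]<530 and 190<ce[i][1]<310 and s[i,4]>15:
        print(s[i],ce[i],plane(c,[ce[i]],.02),hsv[l==i].mean(0))
a=cv2.resize(c['pixels'][190:290,280:380],None,fx=4,fy=4,interpolation=2)
b=cv2.resize(c['pixels'][195:295,400:500],None,fx=4,fy=4,interpolation=2)
cv2.imwrite('pics/crop1.png',np.hstack([a,b])[:,:,::-1])
E
```

```text
(120, 310) z -0.0014333024008984507 ((567.9718017578125, 108.60302734375), (1787.83154296875, 1274.1453857421875), 89.45028686523438)
(327, 240) z 0.06891127781172401 ((512.4862670898438, 75.51721954345703), (181.9575653076172, 129.58828735351562), 27.00823974609375)
(535, 185) z 0.08823615329483048 ((644.4070434570312, -433.9482421875), (234.93031311035156, 179.68873596191406), 23.772201538085938)
rings
[436 205  18  18 202] [444.31188119 213.28217822] [[ 0.58738228 -0.22416615  0.02      ]] [144.16831683  10.14356436 148.12871287]
[408 247  19  23 257] [417.42801556 257.10505837] [[ 0.47454942 -0.15220498  0.02      ]] [169.46692607  89.26459144 172.78210117]
[447 264  19  19 228] [456.03070175 272.63157895] [[ 0.4350297 -0.2474493  0.02     ]] [142.62280702  10.04385965 150.53508772]
[495 276  27  22 466] [507.83905579 286.19313305] [[ 0.40078771 -0.37467819  0.02      ]] [ 52.15021459  40.87982833 141.80686695]
```

View pics/crop1.png

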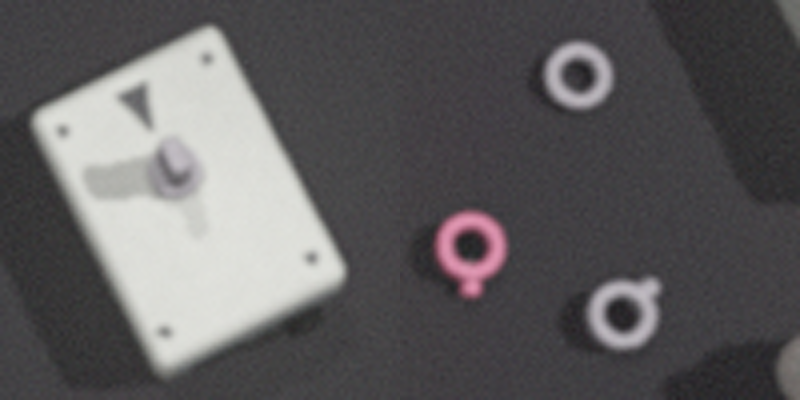

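Confirmed: the middle drive's top measures 182 x 130 mm, against the 180 x 130 given. The other drive I measured, at (535,185), is 235 x 180 mm, and the left one looks larger in both views. The grey ring with a screw, right crop (622,314) with the screw head at (651,287), is the collar. On the way to the drive I'll stop over the collar for a wrist view.

```bash
python3 -m jog '[[26,-24,0,-0.7],[26,-24,0,-0.7],[26,-24,0,-0.7],[26,-24,0,-0.7],[26,-24,0,-0.7],[26,-24,0,-0.7],[26,-24,0,-0.7],[26,-24,0,-0.7],[26,-24,0,-0.7],[26,-24,0,-0.7],[26,-24,0,-0.7],[26,-24,0,-0.7]]'; python3 - <<'E'
from h import *
c=cam('wrist'); print(c['pose'].round(4).tolist()); s=bot.get_obs(); print(s['t'],s['q'],s['eef_pos'],s['tool_rot'])
E
ls pics
```

```text
t: 1.15
eef_pos: [0.395, -0.3177, 0.2312]
tool_rot: [0.0, 0.864, 0.504, -0.0]
contact_force: [-0.6, -0.4, -0.1]
gripper_width: 1.002
grasp_force: 0.0
[[0.8709, -0.4722, -0.1362, 0.43], [-0.4914, -0.8364, -0.2429, -0.2584], [0.0008, 0.2785, -0.9604, 0.3751], [0.0, 0.0, 0.0, 1.0]]
1.2 [ 0.79203765  0.21678604 -0.27247359  1.93596019  0.06958803  0.99805872
 -0.02835152] [ 0.39470838 -0.31811906  0.23113678] [-1.31158718e-05  8.64174034e-01  5.03192938e-01 -3.25448221e-04]
crop1.png
scene_5.png
top_10.png
wrist_120.png
wrist_15.png
```

View pics/wrist_120.png

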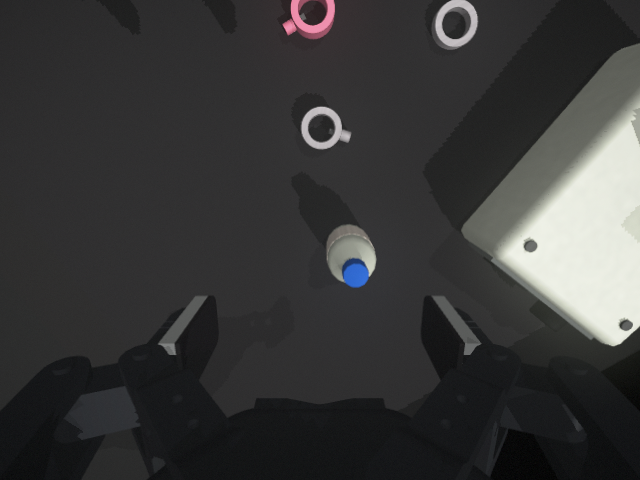

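The wrist view shows the collar ring at (322,128) with its screw at (345,135) and the bottle at (350,255). I'll measure the collar and move on to a view of the shaft.

```bash
cat >> h.py <<'E'
def collar(c,u,v,r=45,z=.02):
    hsv=cv2.cvtColor(c['pixels'],cv2.COLOR_RGB2HSV)
    m=np.zeros(hsv.shape[:2],np.uint8); x0,y0=max(u-r,0),max(v-r,0)
    m[y0:v+r,x0:u+r]=(hsv[y0:v+r,x0:u+r,2]>110)
    cs,h=cv2.findContours(m,cv2.RETR_CCOMP,cv2.CHAIN_APPROX_NONE)
    i=max(range(len(cs)),key=lambda k:cv2.contourArea(cs[k])); 
    out=plane(c,cs[i].reshape(-1,2),z)[:,:2]*1000
    # outer circle from convex minus screw: robust fit
    q=out.copy()
    for _ in range(8):
        A=np.c_[2*q,np.ones(len(q))]; s=np.linalg.lstsq(A,(q**2).sum(1),rcond=None)[0]
        R=np.sqrt(s[2]+s[:2]@s[:2]); d=np.linalg.norm(out-s[:2],axis=1)-R; q=out[np.abs(d)<max(1.2,np.percentile(np.abs(d),60))]
    return out,s[:2],R
E
python3 - <<'E'
from h import *
c=load('wrist'); out,ce,R=collar(c,322,128)
print(ce,R)
d=out-ce; r=np.linalg.norm(d,axis=1); f=d[r>R+4]; print('far',r.max(),len(f)); m=f.mean(0); print(np.degrees(np.arctan2(m[1],m[0])))
p=plane(c,[[345,135.5],[322,128],[350,240]],.012)*1000; print(p)
for u,v in((345,135),(335,117)): print(deproj(c,[[u,v]]))
print(deproj(c,[[455,8],[356,272],[312,35],[530,245],[620,200]]))
E
python3 -m jog '[[31,-8.5,0,0],[31,-8.5,0,0],[31,-8.5,0,0],[31,-8.5,0,0],[31,-8.5,0,0],[31,-8.5,0,0],[31,-8.5,0,0],[31,-8.5,0,0],[31,-8.5,0,0],[31,-8.5,0,0]]'; python3 - <<'E'
from h import *
c=cam('wrist')
E
ls pics
```

```text
[ 436.96004828 -250.26746862] 19.603438140958396
far 29.534666849127415 21
-46.86966570263678
[[ 454.45242981 -268.38109161   12.        ]
 [ 437.80134531 -250.70781874   12.        ]
 [ 407.25599601 -367.70778917   12.        ]]
[[ 0.45435132 -0.26782756  0.01686056]]
[[ 0.4535281  -0.24822117  0.02162781]]
[[ 0.5980048  -0.21805336  0.00967283]
 [ 0.40358542 -0.37004972  0.0969758 ]
 [ 0.47010469 -0.1741501   0.01568597]
 [ 0.54470437 -0.42288063  0.0939361 ]
 [ 0.62551874 -0.42396746  0.09215876]]
t: 2.03
eef_pos: [0.4744, -0.0048, 0.2312]
tool_rot: [-0.0, 0.863, 0.505, 0.0]
contact_force: [0.2, -0.8, -0.1]
gripper_width: 1.001
grasp_force: 0.0
crop1.png
scene_5.png
top_10.png
wrist_120.png
wrist_15.png
wrist_208.png
```

```bash
python3 - <<'E'
from h import *
c=load('wrist'); i=c['pixels'][0:300,170:570]; cv2.imwrite('pics/w2.png',cv2.resize(i,None,fx=2,fy=2,interpolation=2)[:,:,::-1])
E
```

```text
(no output)
```

View pics/w2.png

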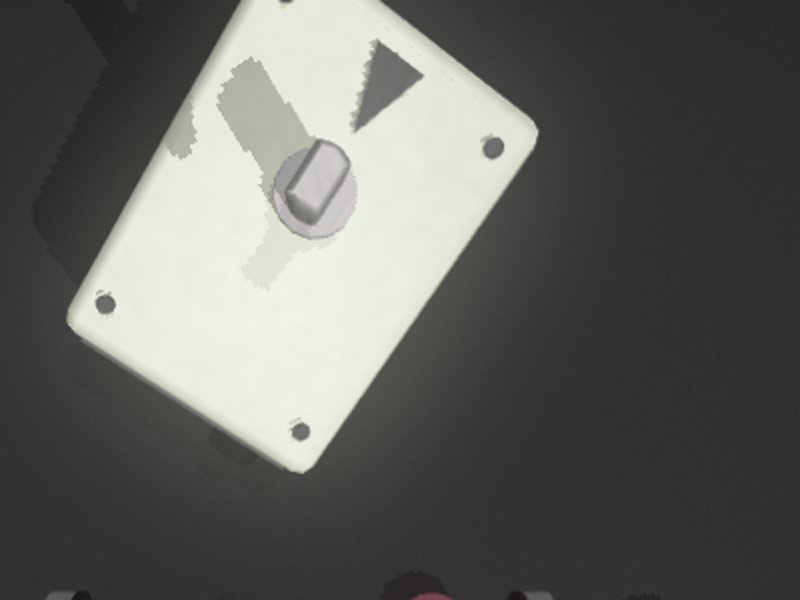

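The crop shows the shoulder circle at about (315,193), the pointer tip at (355,130), and the shaft's flats running along (288,190)-(316,145) and (318,205)-(345,165).

```bash
python3 - <<'E'
from h import *
c=load('wrist')
f=lambda a:np.array(a,float)/2+[170,0]
tip=plane(c,f([[355,131]]),.073)[0]; 
sh=plane(c,f([[275,193],[357,193],[315,238]]),.08)
A=np.c_[2*sh[:,:2],np.ones(3)]; s=np.linalg.solve(A,(sh[:,:2]**2).sum(1)); print('sh',s[:2],np.sqrt(s[2]+s[:2]@s[:2]))
d=tip[:2]-s[:2]; print('tip',tip,np.linalg.norm(d),np.degrees(np.arctan2(d[1],d[0])))
e=plane(c,f([[288,190],[316,145],[318,205],[345,165]]),.125)[:,:2]
for a,b in((0,1),(2,3)): q=e[b]-e[a]; print('flat dir',np.degrees(np.arctan2(q[1],q[0])))
print('topcentre',e.mean(0))
# housing corners/hole check: top face rect
hsv=cv2.cvtColor(c['pixels'],cv2.COLOR_RGB2HSV)
h=plane(c,f([[105,303],[300,431],[493,147]]),.07)[:,:2]; print('screws',h)
q=h[2]-h[1]; print('long side ang',np.degrees(np.arctan2(q[1],q[0])),np.linalg.norm(q)); q=h[0]-h[1]; print(np.degrees(np.arctan2(q[1],q[0])),np.linalg.norm(q))
E
```

```text
sh [0.53119451 0.07892586] 0.016332926942208396
tip [0.55680749 0.0927664  0.073     ] 0.02911331154856802 28.385545999310246
flat dir 26.896226605184545
flat dir 25.295308851776607
topcentre [0.53084315 0.08013502]
screws [[ 0.43214187  0.0861914 ]
 [ 0.47765064 -0.00366307]
 [ 0.6033777   0.06066016]]
long side ang 27.094742999465858 0.14122595459790413
116.86093376524737 0.10072176444090533
```

The axis is at about (0.531, 0.0795) and the drive's yaw is about 27°. The flats run at about 26°, so their normal is about 116° and needs a quarter turn. I'll move the tool over the shaft with its x at yaw 26°, go down and pinch.

```bash
python3 -m jog '[[10.1,0.8,0,0.6],[10.1,0.8,0,0.6],[10.1,0.8,0,0.6],[10.1,0.8,0,0.6],[10.1,0.8,4,0.6],[10.1,0.8,8,0.6],[10.1,0.8,11,0.6],[10.1,0.8,13.9,0.6],[10.1,0.8,13.9,0.6],[10.1,0.8,13.9,0.6]]'; python3 -m jog '[[0,0,0,0],[0,0,0,0],[0,0,0,0],[0,0,0,0],[0,0,0,0],[0,0,0,0],[0,0,0,0],[0,0,0,0],[0,0,0,0],[0,0,0,0]]' 1 40
```

```text
t: 2.92
eef_pos: [0.5298, 0.0763, 0.0913]
tool_rot: [0.0, 0.974, 0.225, -0.002]
contact_force: [-0.5, -0.2, 1.2]
gripper_width: 1.0
grasp_force: 0.0
t: 3.75
eef_pos: [0.5297, 0.0819, 0.0934]
tool_rot: [-0.001, 0.974, 0.228, -0.0]
contact_force: [-6.8, 4.8, 9.4]
gripper_width: 0.154
grasp_force: 42.0
```

Reading 0.154 (about 13–14 mm), so the pads are square on the flats. The arm was pushed about 2.7 mm along tool -y, so I'll recentre and turn the shaft +90.5° (spin -1.58).

```bash
python3 -m jog '[[0,-0.27,0,0],[0,-0.27,0,-0.1],[0,-0.27,0,-0.2],[0,-0.27,0,-0.3],[0,-0.27,0,-0.4],[0,-0.27,0,-0.5],[0,-0.27,0,-0.6],[0,-0.27,0,-0.7],[0,-0.27,0,-0.8],[0,-0.27,0,-0.9],[0,-0.27,0,-1.0],[0,-0.27,0,-1.1],[0,-0.27,0,-1.2],[0,-0.27,0,-1.3],[0,-0.27,0,-1.4],[0,-0.27,0,-1.5],[0,-0.27,0,-1.58],[0,-0.27,0,-1.58],[0,-0.27,0,-1.58],[0,-0.27,0,-1.58]]' 1 60; python3 - <<'E'
from h import *
s=bot.get_obs(); q=s['tool_rot']; print(np.degrees(2*np.arctan2(q[2],q[1])),s['torque'],s['q'],s['contact_force'])
E
```

```text
t: 5.42
eef_pos: [0.5309, 0.0815, 0.0935]
tool_rot: [0.001, 0.525, 0.851, 0.001]
contact_force: [2.2, -0.6, 5.3]
gripper_width: 0.158
grasp_force: 60.2
116.70115688271683 [-0.1099495  -0.08196291  0.20232321] [ 0.34124316  0.55089889 -0.78053718  1.96426023  0.52177901  0.83398487
 -0.261138  ] [ 2.22680947 -0.56021213  5.30912573]
```

The shaft is turned: tool y is at 26.7° and the reading stayed at 0.158, so it was square all the way. I'll open, rise, back off and check by eye.

```bash
python3 -m jog '[[0,0,0,0],[0,0,0,0],[0,0,0,0],[0,0,0,0],[0,0,-4,0],[0,0,-8,0],[0,0,-12,0],[-4,0,-13,0],[-8,0,-13,0],[-9,0,-13,0],[-9,0,-13,0]]' -1; python3 - <<'E'
from h import *
c=cam('wrist'); i=c['pixels'][0:300,120:520]; cv2.imwrite('pics/w3.png',cv2.resize(i,None,fx=2,fy=2,interpolation=2)[:,:,::-1])
s=bot.get_obs(); q=s['tool_rot']; print(np.degrees(2*np.arctan2(q[2],q[1])),s['q'])
E
```

```text
t: 6.33
eef_pos: [0.5711, -0.0041, 0.2218]
tool_rot: [0.0, 0.528, 0.849, -0.001]
contact_force: [-1.4, -0.1, 0.9]
gripper_width: 1.0
grasp_force: 0.0
116.45863164313756 [ 0.54761612  0.44128504 -0.84979453  1.77784528  0.36980688  1.09173092
  0.03263284]
```

View pics/w3.png

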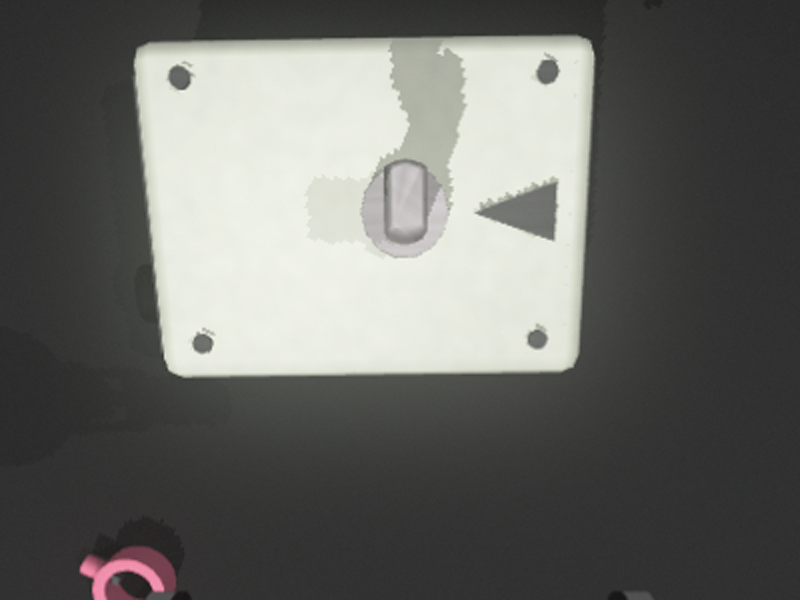

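The flat faces the pointer squarely: shaft slot at (405,200), pointer tip at (475,212). I'll check the axis from this view and go to above the collar.

```bash
python3 - <<'E'
from h import *
c=load('wrist')
f=lambda a:np.array(a,float)/2+[120,0]
sh=plane(c,f([[361,212],[447,212],[404,258]]),.08)
A=np.c_[2*sh[:,:2],np.ones(3)]; s=np.linalg.solve(A,(sh[:,:2]**2).sum(1)); print('sh',s[:2],np.sqrt(s[2]+s[:2]@s[:2]))
h=plane(c,f([[180,77],[547,71],[203,343],[537,338]]),.07)[:,:2]
for a,b in((0,1),(2,3)): q=h[b]-h[a]; print(np.degrees(np.arctan2(q[1],q[0])))
print(h.mean(0), h.mean(0)+.015*np.array([np.cos(.471),np.sin(.471)]))
E
python3 -m jog '[[-4,-4,0,0.125],[-8,-8,0,0.25],[-12,-12,0,0.375],[-15.7,-16,0,0.5],[-15.7,-20,0,0.625],[-15.7,-22.9,0,0.75],[-15.7,-22.9,0,0.875],[-15.7,-22.9,0,1.0],[-15.7,-22.9,0,1.125],[-15.7,-22.9,0,1.25],[-15.7,-22.9,0,1.375],[-15.7,-22.9,0,1.5],[-15.7,-22.9,0,1.625],[-15.7,-22.9,0,1.75],[-15.7,-22.9,0,1.875],[-15.7,-22.9,0,2.0],[-15.7,-22.9,0,2.125],[-15.7,-22.9,0,2.25],[-15.7,-22.9,0,2.375],[-15.7,-22.9,0,2.5]]' 
python3 -m jog '[[0,0,0,0.125],[0,0,0,0.25],[0,0,0,0.352],[0,0,0,0.352],[0,0,0,0.352]]'
python3 - <<'E'
from h import *
c=cam('wrist')
s=bot.get_obs(); q=s['tool_rot']; print(np.degrees(2*np.arctan2(q[2],q[1])),s['q'],s['eef_pos'])
p=cv2.projectPoints(np.array([[.4363,-.2468,.02]]),*(lambda M:(cv2.Rodrigues(M[:3,:3])[0],M[:3,3]))(np.linalg.inv(c['pose'])),K(c),np.array(c['distortion']))[0].ravel(); print(p)
u,v=p.round().astype(int)
out,ce,R=collar(c,u,v,50); print(ce,R)
d=out-ce; r=np.linalg.norm(d,axis=1); f=d[r>R+4]; m=f.mean(0); print(r.max(),len(f),np.degrees(np.arctan2(m[1],m[0])))
E
```

```text
sh [0.53132451 0.07938036] 0.016673732242348697
27.126503328895183
27.17019738611057
[0.51759698 0.07344161] [0.5309637  0.08024828]
t: 8.05
eef_pos: [0.4358, -0.2403, 0.2218]
tool_rot: [-0.0, 0.973, -0.231, -0.001]
contact_force: [-0.3, 0.9, 0.5]
gripper_width: 0.998
grasp_force: 0.0
t: 8.47
eef_pos: [0.4358, -0.2408, 0.222]
tool_rot: [-0.0, 0.919, -0.394, -0.0]
contact_force: [-0.6, 0.1, 0.4]
gripper_width: 1.004
grasp_force: 0.0
-46.426741029624 [ 0.67628275  0.21803255 -0.33869017  1.96116914  0.08651338  0.97671077
 -2.08461335] [ 0.435845   -0.2410829   0.22206786]
[321.69423149 208.54798408]
[ 437.32017683 -250.59462994] 20.44909086398777
30.58600098689671 22 -46.4868757451622
```

The collar is confirmed at (0.437, -0.250) with its screw at -46.5°. I'll go down and grip it.

```bash
python3 -m jog '[[0.65,0.45,2,0],[0.65,0.45,6,0],[0.65,0.45,10,0],[0.65,0.45,14,0],[0.65,0.45,17,0],[0.65,0.45,19.5,0],[0.65,0.45,21,0],[0.65,0.45,21.9,0],[0.65,0.45,21.9,0],[0.65,0.45,21.9,0],[0.65,0.45,21.9,0],[0.65,0.45,21.9,0]]' 
python3 -m jog '[[0,0,0,0],[0,0,0,0],[0,0,0,0],[0,0,0,0],[0,0,0,0],[0,0,0,0],[0,0,0,0],[0,0,0,0],[0,0,0,0],[0,0,0,0]]' 1 40
```

```text
t: 9.52
eef_pos: [0.438, -0.2504, 0.0046]
tool_rot: [0.0, 0.918, -0.396, 0.001]
contact_force: [0.2, 0.3, 0.4]
gripper_width: 1.0
grasp_force: 0.0
t: 10.35
eef_pos: [0.4372, -0.2501, 0.0039]
tool_rot: [0.0, 0.918, -0.396, 0.0]
contact_force: [-1.8, 1.0, 7.4]
gripper_width: 0.455
grasp_force: 39.9
```

Gripped: 0.455 is about 39–40 mm. I'll firm up the grip, lift, and carry to a staging pose 6 cm short of the shaft along -x.

```bash
python3 -m jog '[[0,0,-1,0],[0,0,-3,0],[0,0,-6,0],[0,0,-10,0],[0,0,-14,0],[0,0,-16.5,0],[0,0,-16.5,0]]' 1 60
python3 -m jog '[[-2,-2.4,0,-0.1],[-4,-5,0,-0.2],[-6,-7.5,0,-0.3],[-8,-10,0,-0.4],[-10,-12.5,0,-0.5],[-12,-15,0,-0.6],[-14,-17.5,0,-0.7],[-16,-20,0,-0.8],[-18,-22,0,-0.9],[-19.5,-23.8,0,-1.0],[-19.5,-23.8,0,-1.1],[-19.5,-23.8,0,-1.2],[-19.5,-23.8,0,-1.286],[-19.5,-23.8,0,-1.286],[-19.5,-23.8,0,-1.286],[-19.5,-23.8,0,-1.286]]'
python3 - <<'E'
from h import *
c=cam('wrist')
s=bot.get_obs(); q=s['tool_rot']; print(np.degrees(2*np.arctan2(q[2],q[1])),s['q'],s['eef_pos'],s['contact_force'])
cv2.imwrite('pics/w4.png',cv2.resize(c['pixels'][120:420,120:520],None,fx=2,fy=2,interpolation=2)[:,:,::-1])
E
```

```text
t: 10.93
eef_pos: [0.4401, -0.2513, 0.1744]
tool_rot: [0.0, 0.918, -0.396, 0.005]
contact_force: [0.8, -0.5, -0.9]
gripper_width: 0.449
grasp_force: 60.8
t: 12.27
eef_pos: [0.4762, 0.0549, 0.1681]
tool_rot: [0.0, 0.973, 0.232, -0.0]
contact_force: [-0.5, 0.3, -1.0]
gripper_width: 0.452
grasp_force: 60.8
26.83498202446004 [ 0.37706521  0.31765234 -0.72713368  2.03640414  0.27209028  0.88316979
 -1.60245914] [0.47628962 0.05488353 0.16817708] [-0.17363678  0.25117844 -1.73366602]
```

View pics/w4.png

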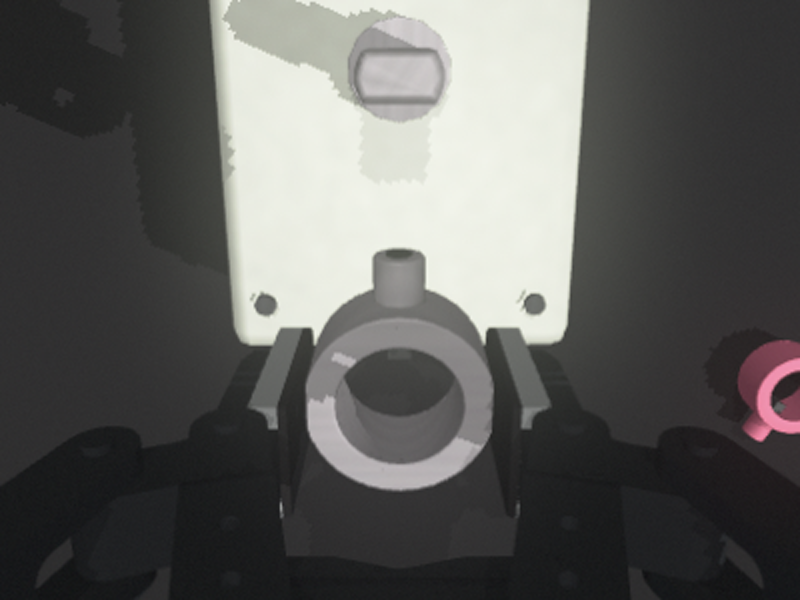

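The view shows the collar's top ring centred at about (400,405) with the screw at (399,265), the shaft end at (400,75) and the shoulder at (400,70). Next, the relative offset.

```bash
python3 - <<'E'
from h import *
c=load('wrist')
f=lambda a:np.array(a,float)/2+[120,120]
def circ(p):
    A=np.c_[2*p[:,:2],np.ones(len(p))]; s=np.linalg.lstsq(A,(p[:,:2]**2).sum(1),rcond=None)[0]; return s[:2],np.sqrt(s[2]+s[:2]@s[:2])
o=circ(plane(c,f([[306,400],[493,400],[399,491],[399,318]]),.1843))
b=circ(plane(c,f([[335,402],[465,402],[399,465],[399,347]]),.1843))
s=circ(plane(c,f([[348,70],[452,70],[400,17],[400,122]]),.08))
t=plane(c,f([[400,76]]),.1245)[0][:2]
print(o,b,s,t)
T=np.array([.4763,.0549]); y=np.radians(26.83); X=np.array([np.cos(y),np.sin(y)]); Y=np.array([np.sin(y),-np.cos(y)])
for n,v in(('outer-TCP',o[0]-T),('bore-TCP',b[0]-T),('shoulder-bore',s[0]-b[0]),('shaft-bore',t-b[0]),('touchaxis-TCP',np.array([.5305,.0824])-T)): print(n,v@X*1000,v@Y*1000)
sc=plane(c,f([[399,250]]),.1743)[0][:2]-o[0]; print('screw',np.degrees(np.arctan2(sc[1],sc[0])),np.linalg.norm(sc))
E
```

```text
(array([0.47392522, 0.05094476]), np.float64(0.01975095037844083)) (array([0.47406818, 0.05090191]), np.float64(0.013605907801385686)) (array([0.53071351, 0.07934635]), np.float64(0.016848294053763684)) [0.53113311 0.07969352]
outer-TCP -3.9043118462027655 2.4576151132439192
bore-TCP -3.796085509462901 2.5603722396931117
shoulder-bore 63.38569481696371 0.18419581719064312
shaft-bore 63.9168237652302 0.06377856571428142
touchaxis-TCP 60.777332233077864 -0.07672437729623616
screw 27.059128511211654 0.03120373411568626
```

By relative vision, the bore has to go +63.6 mm in tool x and 0 in y. The touch data agrees in y. I'll move over the shaft and descend to just above its end.

```bash
python3 -m jog '[[2,0,0,0],[4,0,0,0],[5.5,0,0,0],[6.36,0,0,0],[6.36,0,0,0],[6.36,0,1,0],[6.36,0,2,0],[6.36,0,3,0],[6.36,0,3.2,0],[6.36,0,3.2,0],[6.36,0,3.2,0],[6.36,0,3.2,0]]'
python3 - <<'E'
from h import *
c=cam('wrist')
s=bot.get_obs(); q=s['tool_rot']; print(np.degrees(2*np.arctan2(q[2],q[1])),s['eef_pos'],s['contact_force'],s['torque'])
cv2.imwrite('pics/w5.png',cv2.resize(c['pixels'][220:400,200:440],None,fx=3,fy=3,interpolation=2)[:,:,::-1])
E
```

```text
t: 13.32
eef_pos: [0.5334, 0.084, 0.1366]
tool_rot: [0.0, 0.972, 0.233, 0.0]
contact_force: [-0.1, -0.5, -0.9]
gripper_width: 0.446
grasp_force: 60.8
26.970248603235216 [0.53346328 0.08405831 0.13671953] [ 0.33441965 -0.3136358  -1.81118891] [0.06013894 0.00865608 0.03721214]
```

View pics/w5.png

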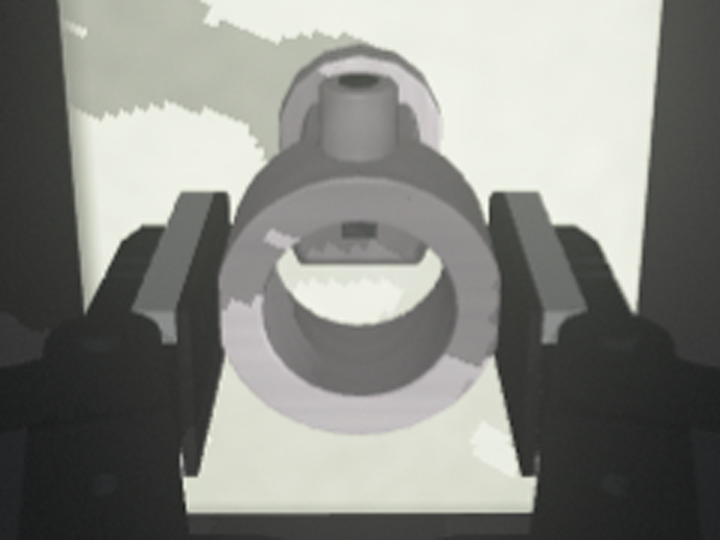

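```bash
python3 - <<'E'
from h import *
c=load('wrist')
f=lambda a:np.array(a,float)/3+[200,220]
def circ(p):
    A=np.c_[2*p[:,:2],np.ones(len(p))]; s=np.linalg.lstsq(A,(p[:,:2]**2).sum(1),rcond=None)[0]; return s[:2],np.sqrt(s[2]+s[:2]@s[:2])
zt=.1367-.0039+.02
o=circ(plane(c,f([[220,300],[498,300],[360,433],[360,178]]),zt))
b=circ(plane(c,f([[263,305],[457,305],[360,396]]),zt))
T=np.array([.5334,.0840]); y=np.radians(26.97); X=np.array([np.cos(y),np.sin(y)]); Y=np.array([np.sin(y),-np.cos(y)])
F=lambda v:((v-T)@X*1000,(v-T)@Y*1000)
print('outer',F(o[0]),o[1],'bore',F(b[0]),b[1])
e=plane(c,f([[360,263],[300,262],[420,262]]),.123)[:,:2]
for q in e: print('shaft -x flat edge @.123',F(q))
sh=plane(c,f([[279,130],[442,130],[360,46]]),.08)[:,:2]
print('shoulder +x edge',F(sh[2]),'sides',F(sh[0]),F(sh[1]))
E
```

```text
outer (np.float64(-3.6003347016162888), np.float64(2.406474566079889)) 0.019461542474166718 bore (np.float64(-3.7642436466801814), np.float64(2.5418024845739517)) 0.013409576434705603
shaft -x flat edge @.123 (np.float64(-11.703946449445418), np.float64(2.6430240631581894))
shaft -x flat edge @.123 (np.float64(-11.528304512826736), np.float64(-7.421269521463287))
shaft -x flat edge @.123 (np.float64(-11.513019802578462), np.float64(12.70796906239236))
shoulder +x edge (np.float64(14.179268645653758), np.float64(2.721066084128435)) sides (np.float64(-3.735969330447432), np.float64(-13.882884043597572)) (np.float64(-3.705584453463774), np.float64(19.598861046967954))
```

The bore sits within about 0.5 mm of the shaft axis, and all the measurements agree. I'll lower in steps while watching the force.

```bash
python3 -m jog '[[0,0,0.3,0],[0,0,0.6,0],[0,0,0.9,0],[0,0,1.2,0],[0,0,1.5,0],[0,0,1.5,0],[0,0,1.5,0]]' && python3 -c "
from h import *
s=bot.get_obs(); print(s['contact_force'],s['torque'],s['eef_pos'])"
```

```text
t: 13.95
eef_pos: [0.533, 0.0839, 0.121]
tool_rot: [-0.0, 0.972, 0.233, -0.0]
contact_force: [-0.5, -0.1, -2.2]
gripper_width: 0.449
grasp_force: 60.8
[-0.48859789 -0.08448643 -2.21181077] [-0.01745108  0.00266751 -0.01645329] [0.53303333 0.08392498 0.12102772]
```

No contact: the underside is at about 117 mm, around the shaft and past the screw-tip level. I'll continue down to mid-shaft, with the underside at about 93 mm.

```bash
python3 -m jog '[[0,0,0.3,0],[0,0,0.6,0],[0,0,0.9,0],[0,0,1.2,0],[0,0,1.5,0],[0,0,1.8,0],[0,0,2.1,0],[0,0,2.4,0],[0,0,2.4,0],[0,0,2.4,0],[0,0,2.4,0],[0,0,2.4,0],[0,0,2.4,0],[0,0,2.4,0]]'
python3 - <<'E'
from h import *
c=cam('wrist')
s=bot.get_obs(); print(s['contact_force'],s['torque'],s['eef_pos'],abs(s['joint_vel']).max())
a=cv2.resize(c['pixels'][220:420,200:440],None,fx=1.65,fy=1.65,interpolation=2)
d=cam('scene'); b=cv2.resize(d['pixels'][180:300,245:365],(396,330),interpolation=2)
cv2.imwrite('pics/w6.png',np.hstack([a,b])[:,:,::-1])
E
```

```text
t: 15.12
eef_pos: [0.5333, 0.084, 0.0974]
tool_rot: [0.0, 0.972, 0.233, 0.0]
contact_force: [-0.5, 0.1, -1.3]
gripper_width: 0.449
grasp_force: 60.8
[-0.93511623 -0.38086595 -1.30827646] [-0.00795822 -0.01937961  0.01746133] [0.53327374 0.08397182 0.0974203 ] 0.0015054157956675548
```

View pics/w6.png

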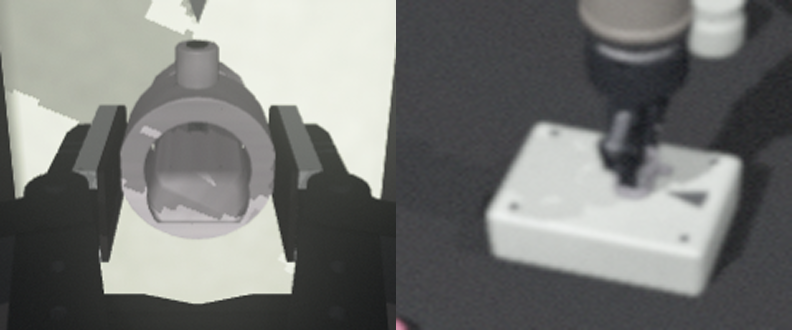

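The wrist view shows the shaft end standing up through the bore at (198,175). The screw at (197,60) is in line with the pointer tip at (197,20), and the wrist force is only about 1.7 N. Handing in.

```bash
python3 -c "
from station import bot
print(bot.hand_in())"
```

```text
the job is handed in; nothing more can be done
None
```

The job is handed in at about 15 s: a flat faces the pointer, and the gripper holds the collar level at mid-shaft (underside about 93 mm above the bench) with its screw towards the pointer and no sign of forcing.

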